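Change over the pop-up power posts

ROBOT

A 6-joint arm with a two-finger parallel gripper is mounted at the origin on a cart in front of the work surface, level with it; the furniture and walls round the work are solid. World frame = base frame: x ahead of the robot, y to its left, z up, the work surface at z = 0. Lengths are in m, angles in degrees, forces in N, time in s.
With the tool pointing down it reaches from about 0.25 to 0.725 m from the base axis. Payload 9.7 kg.
Tool frame: the origin (TCP) lies at the very end of the fingers, on their centre line; the grasp point (between the pads) lies 19 mm behind it; y points along the fingers, x is the direction in which the jaws open and shut, and the axes are right-handed (so a half turn about y gives the same grasp; the last joint's range is limited). The gripper opens to 85 mm and grips with 20 to 120 N. Pads are 22 mm wide; open, the fingers measure 114 mm over their backs; the gripper's body (76 mm by 85 mm) begins 54 mm behind the grasp point. The pads swing forward as they close: fully open they stand 13 mm farther back than shut.
Start: joints at [-70.818, 4.979, 10.078, 95.1, 0, 90], TCP at [0.181, -0.519, 0.231] pointing down, gripper open.
Joint ranges: [-179.16, 179.16], [-48.56, 103.87], [-65.8, 70.77], [-126.05, 130.52], [-82.76, 87.17], [-180, 180]. Speed limits (degrees/s): [127.2, 127.2, 147.25, 180, 180, 180].

INTERFACE

Orientations are given as [roll, pitch, yaw] about the fixed x, y, z axes, in that order (R = Rz(yaw) Ry(pitch) Rx(roll)).
In Python, from workcell import bot gives the robot as it stands.
- The arm moves only by the shell command python3 -m jog 'ROWS' [FORCE]. ROWS is JSON, a list of rows, each a list of 7 numbers: the closure, from 0 (fully open) to 1 (shut), then the shift along the world's x, y, z in units of 25 mm (1.0 is 25 mm), then the turn, a rotation vector about the world's x, y, z in units of 5 degrees (1.0 is 5 degrees). A call has 1 to 5 rows; each row is the pose to reach, as a shift and turn from the pose commanded when the call began; what a row does not reach only later rows make up. A row lasts 1/10 s, in which the tool goes at most 50 mm and 8.59 degrees, less where a joint would pass 70% of its speed; a pose out of reach is approached as far as the arm can. A call with a gripper value outside its range is refused whole. The fingers move at their own pace and stop on an object; FORCE is the grip in N (left out, the last holds). Time passes only in rows, so rows that repeat a pose let the fingers close. It gives the time, the measured TCP pose, the force and the opening at its end, in the units of the state.
- bot.get_obs(): the state, without advancing time (a new reading comes with each control period).
- bot.camera(name): name is "scene" or "side" or "wrist"; returns (picture, depth): 420x560x3 uint8, red, green, blue; 420x560 float32, m along the optical axis (not along the pixel's ray), 0 where there is no reading.
- bot.camera_model(name): a dict with "fx", "fy", "cx", "cy" (pixels), "k1" (the pictures are not rectified: a ray, as slopes to the right and down, at radius r is drawn at 1 + k1 r^2 times it, then the intrinsics apply), "rvec" (rotation vector, rad) and "tvec" (3), from world to camera coordinates, as OpenCV has them; the wrist camera has in their place "tool_from_camera" (4x4, takes a point from camera to tool coordinates, whose origin is the TCP and whose axes are the tool frame's). Camera axes: x right, y down, z forward; pixel columns grow to the right and rows downward; lengths in m; the calibration is good to about 2 mm. A picture is of the moment at which its call begins: read the wrist's pose just before it. camera_model takes no time and is no camera call.
- bot.job_done(): hands the job in, once; it reports no verdict.
Trained networks look in the newest picture that a camera, given by its name, has taken for a name from the list of things; names that differ only in an ending like _2 or _b are one class to them, and where a whole thing is asked for, a point or a joint stands for the part that bears it (a point fixed in the world has none). Each returns a list of dicts, best first, with "conf" (0 to 1); they miss things now and then, are a little off and sometimes report something else, mostly with a low value. They report only what shows in the picture. A call takes as long as a camera call.
- bot.regions_of(camera, label): "pixels" (420x560 bool, what is visible of it) and "point" ([row, column] in pixels, amid what is visible of it).
The state is a dict: "time": time; "q": joint angles; "qd": joint speeds; "joint_efforts": joint torques, N m; "ee_pos": TCP position; "tcp_rot": TCP orientation; "wrist_force": force on the tool from outside, world axes, zero at the start; "torque": the same for the moment, N m; "opening": finger opening in m.
Only numpy, scipy, OpenCV 4.12 (cv2) and the standard library are available. Lean on these libraries where they do the work, as an engineer would, in place of code of your own. Each camera call takes 0.05 s, during which the arm holds its last target. There are 200 camera calls.

TASK

The kettle is moving to the other end of the worktop, so change over the two pop-up power posts: push the raised one down until it catches and stays down, and press the lowered one so that it is released and comes fully up. A short push may spring back, so check how each has ended up and put it right if needed. Leave the other things on the worktop where they are.

Things in the scene. Friction and masses are not known exactly. Their poses are not given: they have to be found in the camera images.
- post_a (a joint): Pop-up power post that stands UP at the start (left or right, it varies): square aluminium post 60 x 60 mm with a black socket face, sliding upright in a fixed steel collar. Value = m pressed down: 0 fully up (top face 80 mm above the worktop), about 0.054 caught down (top about 26 mm above the worktop), 0.0675 at its stop (top 12.5 mm above the worktop).
- post_a_top (a point): Centre of the flat top face of post_a; moves with it; x and y along the sides of the square. Press straight down, anywhere on the top. A spring pushes the post up with about 3.5 N at the top of the stroke and 6.5 N at the bottom, and it is damped (18 N per m/s); the stop is rigid.
- post_a_collar (a point): Centre of the collar of post_a (84 x 84 mm) at its upper edge, 10 mm above the worktop; fixed during a run.
- post_b (a joint): The same kind of post, but caught DOWN at the start (about 0.054). Both posts work like a push-push pen: pressed from up to the stop and let go, a post catches at about 0.054; pressed from there to the stop and let go, it rises fully within a second. The latch changes over only when pressed past about 0.065; a shorter press springs back to where it began.
- post_b_top (a point): Centre of the flat top face of post_b; moves with it; x and y along the sides of the square. Spring, damping and stop as in post_a.
- post_b_collar (a point): Centre of the collar of post_b (84 x 84 mm) at its upper edge, 10 mm above the worktop; fixed during a run.
- lemon: Bystander: lemon, 71 x 53 x 51 mm, lying between the posts; origin under its centre.
- shot_glass: Bystander: small glass, 48 mm across, 61 mm tall, between the posts and nearer the robot; origin under its centre.
- polish_tin: Bystander: round tin, 67 mm across, 44 mm tall, on the left; origin under its centre.
- match_box: Bystander: match box, 36 x 53 x 15 mm, on the left; origin under its centre.
- pantry_book: Bystander: black notebook, 148 x 110 x 16 mm, on the right; origin under its centre.
- pencil: Bystander: pencil, 142 mm long, 7 mm thick, near the front edge on the right; origin under its centre.
- teaspoon: Bystander: teaspoon, 138 mm long, near the front edge on the left; origin under its centre.

How it is judged (in metres and radians):
At the end, for the whole second after the job is handed in: post_a, up at the start, stays caught down by itself (value 0.050 to 0.060 m) and post_b, down at the start, stands fully up (value under 0.005 m), both at rest (value of joint post_a between 0.05 and 0.06 m and value of joint post_b below 0.005 m and velocity of joint post_a between -0.01 and 0.01 m/s and velocity of joint post_b between -0.01 and 0.01 m/s); the robot touches nothing.
It fails at once if a bystander is pushed more than 4 cm from its place or the glass is tipped over (distance of any of lemon, shot_glass, polish_tin, match_box, pantry_book, pencil, teaspoon from where it was at the start of the episode above 0.04 m or angle between shot_glass's own z axis and vertical above 0.6 rad).
It also fails if it takes over 45 s, if anything falls off the work surface, if the arm or the gripper's body presses on something with over 40 N, if the wrist force passes 120 N, or if a joint passes its speed limit or range.

## Working session

There is one attempt and no reset: what is moved stays moved. The work goes in short steps, Python scripts to look and compute and a shell command to move; the robot and the scene stay as the last step left them, time stands still between calls to the robot, and variables do not carry over. Pictures are saved under pics/ and viewed, about 8 in all and at most 12, crops included, and the job is handed in when it is done.

```bash
mkdir -p pics
cat > h.py <<'E'
import numpy as np, cv2
from workcell import bot
def world(name, rc, depth):
    m=bot.camera_model(name); K=np.array([[m['fx'],0,m['cx']],[0,m['fy'],m['cy']],[0,0,1]])
    rc=np.atleast_2d(rc); d=depth[rc[:,0],rc[:,1]]
    u=cv2.undistortPoints(rc[:,::-1].astype(np.float64).reshape(-1,1,2),K,np.array([m['k1'],0,0,0,0])).reshape(-1,2)
    c=np.c_[u*d[:,None],d]; R=cv2.Rodrigues(np.array(m['rvec'],float))[0]
    return ((c-np.array(m['tvec']).ravel())@R)[d>0]
def save(n,im): cv2.imwrite('pics/'+n,im[:,:,::-1])
E
python3 - <<'E'
from h import *
o=bot.get_obs();print(o)
for cam in ['scene','side']:
    im,d=bot.camera(cam); save(cam+'0.png',im); np.save(cam+'d.npy',d)
    for l in ['post_a_top','post_a','shot_glass','lemon','polish_tin','pantry_book','match_box']:
        for r in bot.regions_of(cam,l)[:2]:
            w=world(cam,np.argwhere(r['pixels']),d)
            t=w[w[:,2]>np.percentile(w[:,2],95)-.006]
            print(cam,l,round(r['conf'],2),r['point'],len(w),'top mid',((t.max(0)+t.min(0))/2).round(3),'med',np.median(t,0).round(3),'ext',np.ptp(t,0).round(3))
E
```

```text
{'time': 0.0, 'q': array([-7.08175376e+01,  5.01045280e+00,  1.00347916e+01,  9.50983563e+01,
       -7.87016093e-04,  9.00007377e+01]), 'qd': array([ 0.04082194,  0.06253109, -0.00647832,  0.01024939, -0.04614185,
        0.00418086]), 'joint_efforts': array([ 6.83070375e-04, -5.20390427e+01,  4.64802718e+01,  1.63994957e-02,
        5.71796579e-05,  1.69467949e-06]), 'ee_pos': array([ 0.18064196, -0.51925664,  0.23059229]), 'tcp_rot': array([-9.00007880e+01,  7.40174850e-02, -7.08182752e+01]), 'wrist_force': array([-0.19817013,  0.04935076, -0.2494763 ]), 'torque': array([ 0.01255195,  0.02206742, -0.0202962 ]), 'opening': 0.08523801996405214}
scene post_a_top 0.87 [270.4, 220.6] 952 top mid [0.479 0.227 0.08 ] med [0.478 0.229 0.08 ] ext [0.065 0.067 0.008]
scene post_a_top 0.18 [218.0, 265.9] 254 top mid [0.501 0.011 0.048] med [0.498 0.012 0.047] ext [0.036 0.034 0.009]
scene post_a 0.6 [268.5, 223.0] 943 top mid [0.478 0.227 0.08 ] med [0.477 0.228 0.08 ] ext [0.064 0.067 0.008]
scene post_a 0.51 [189.6, 306.5] 318 top mid [ 0.476 -0.183  0.026] med [ 0.474 -0.18   0.025] ext [
[... 959 characters left out ...]
]
side post_a 0.62 [204.9, 296.6] 229 top mid [ 0.476 -0.181  0.031] med [ 0.477 -0.181  0.03 ] ext [0.058 0.065 0.009]
side shot_glass 0.6 [239.7, 285.6] 210 top mid [ 0.361 -0.019  0.064] med [ 0.358 -0.019  0.061] ext [0.044 0.048 0.013]
side lemon 0.74 [224.3, 250.4] 180 top mid [0.498 0.011 0.053] med [0.5   0.01  0.051] ext [0.044 0.033 0.009]
side lemon 0.44 [191.8, 359.2] 308 top mid [ 0.407 -0.433  0.02 ] med [ 0.403 -0.448  0.016] ext [0.092 0.111 0.011]
side pantry_book 0.77 [189.8, 357.5] 322 top mid [0.064 0.013 0.502] med [0.053 0.025 0.536] ext [0.068 0.043 0.084]
side match_box 0.63 [318.0, 165.3] 157 top mid [0.369 0.461 0.021] med [0.369 0.461 0.018] ext [0.042 0.047 0.011]
```

View pics/scene0.png

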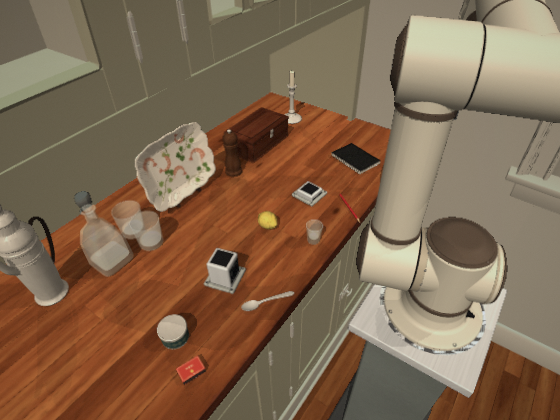

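```bash
python3 -m jog '[[1,2,1.5,-0.4,0,0,0],[1,3.2,3.2,-0.8,0,0,0],[1,4.6,4.9,-1.2,0,0,0],[1,5.9,6.5,-1.6,0,0,0],[1,7.2,8.1,-2,0,0,0]]' 40
```

```text
time: 1.3
ee_pos: [0.345, -0.3357, 0.1862]
tcp_rot: [-90.0, -0.0, -70.8]
wrist_force: [0.8, -1.1, -0.2]
opening: 0.0122
```

The scene shows the raised post at about (col 222, row 265) and the lowered post at (309, 192). The lemon and glass lie between them, and the space above is clear.

```bash
python3 -m jog '[[1,1.2,1.4,-0.8,0,0,0],[1,2.4,2.8,-1.6,0,0,0],[1,3.6,4.1,-2.4,0,0,0],[1,4.6,5.4,-3,0,0,0],[1,4.6,5.4,-3,0,0,0]]'
```

```text
time: 1.8
ee_pos: [0.4603, -0.1985, 0.109]
tcp_rot: [-90.1, 0.2, -70.5]
wrist_force: [-0.7, -0.8, 0.3]
opening: -0.0001
```

```bash
python3 -m jog '[[1,0,0,0,0,0,0]]'
```

```text
time: 1.9
ee_pos: [0.4593, -0.2015, 0.111]
tcp_rot: [-90.0, 0.0, -70.7]
wrist_force: [-0.2, -0.3, 0.7]
opening: -0.0001
```

```bash
python3 -m jog '[[1,0.67,0.78,0,0,0,0],[1,0.67,0.78,-1.4,0,0,0],[1,0.67,0.78,-2.6,0,0,0],[1,0.67,0.78,-3.2,0,0,0],[1,0.67,0.78,-3.2,0,0,0]]'
```

```text
time: 2.4
ee_pos: [0.4745, -0.1833, 0.03]
tcp_rot: [-90.1, 0.1, -70.9]
wrist_force: [-1.2, 0.3, 1.2]
opening: -0.0002
```

```bash
python3 -m jog '[[1,0,0,-0.2,0,0,0],[1,0,0,-0.4,0,0,0],[1,0,0,-0.52,0,0,0],[1,0,0,-0.6,0,0,0],[1,0,0,-0.6,0,0,0]]'
```

```text
time: 2.9
ee_pos: [0.4769, -0.1837, 0.0182]
tcp_rot: [-89.9, -0.1, -70.8]
wrist_force: [-2.2, -1.6, 6.5]
opening: -0.0003
```

```bash
python3 -m jog '[[1,0,0,-0.06,0,0,0],[1,0,0,-0.12,0,0,0],[1,0,0,-0.12,0,0,0]]'
```

```text
time: 3.2
ee_pos: [0.4769, -0.1837, 0.0153]
tcp_rot: [-89.9, -0.1, -70.8]
wrist_force: [-2.4, -0.3, 5.2]
opening: 0.0001
```

```bash
python3 -m jog '[[1,0,0,-0.04,0,0,0],[1,0,0,-0.08,0,0,0],[1,0,0,-0.08,0,0,0]]'
```

```text
time: 3.5
ee_pos: [0.4769, -0.1837, 0.0134]
tcp_rot: [-89.9, -0.1, -70.8]
wrist_force: [-2.3, -1.1, 5.6]
opening: -0.0003
```

```bash
python3 -m jog '[[1,0,0,-0.04,0,0,0],[1,0,0,-0.06,0,0,0],[1,0,0,-0.06,0,0,0]]'
```

```text
time: 3.8
ee_pos: [0.4769, -0.1837, 0.0125]
tcp_rot: [-89.9, -0.2, -70.8]
wrist_force: [-5.0, -0.6, 11.0]
opening: -0.0003
```

Force has jumped to 11 N at z = 0.0125, so the post is at its stop. I'll withdraw upward.

```bash
python3 -m jog '[[1,0,0,1,0,0,0],[1,0,0,2.8,0,0,0],[1,0,0,4.6,0,0,0],[1,0,0,5.6,0,0,0],[1,0,0,5.6,0,0,0]]'; python3 -m jog '[[1,0,1,0,0,0,0],[1,0,2.8,0,0,0,0],[1,0,4.6,0,0,0,0],[1,0,6.4,0,0,0,0],[1,0,8.2,0,0,0,0]]';  python3 -m jog '[[1,0,1.8,0,0,0,0],[1,0,3.6,0,0,0,0],[1,0,5.4,0,0,0,0],[1,0,7,0,0,0,0],[1,0,8.2,0,0,0,0]]'; python3 -m jog '[[1,0,0,0,0,0,0],[1,0,0,0,0,0,0]]'
python3 - <<'E'
from h import *
im,d=bot.camera('scene'); save('s1.png',im)
for r in bot.regions_of('scene','post_b_top')[:3]:
    w=world('scene',np.argwhere(r['pixels']),d);t=w[w[:,2]>np.percentile(w[:,2],95)-.006]
    print(round(r['conf'],2),r['point'],np.median(t,0).round(3))
E
```

```text
time: 4.3
ee_pos: [0.478, -0.1838, 0.1554]
tcp_rot: [-89.6, -0.3, -70.8]
wrist_force: [-0.6, 0.7, 0.4]
opening: 0.0003
time: 4.8
ee_pos: [0.4758, 0.0237, 0.15]
tcp_rot: [-89.9, -0.0, -70.9]
wrist_force: [1.4, 0.4, 0.4]
opening: 0.0002
time: 5.3
ee_pos: [0.4868, 0.2018, 0.1499]
tcp_rot: [-90.0, 1.3, -68.1]
wrist_force: [0.1, -0.7, 0.3]
opening: 0.0001
time: 5.5
ee_pos: [0.4869, 0.1991, 0.1496]
tcp_rot: [-90.1, 1.2, -68.4]
wrist_force: [0.3, -0.1, -0.7]
opening: -0.0003
0.88 [183.7, 308.4] [ 0.472 -0.178  0.079]
0.5 [335.6, 172.7] [0.462 0.423 0.044]
```

post_b is up (top at 0.079 m). The last joint is at its limit, so I'll add a yaw turn while centring over post_a.

```bash
python3 -m jog '[[1,0,0,0,0,0,1.5],[1,0,0.4,0,0,0,3],[1,0,0.8,0,0,0,4],[1,0,1.1,0,0,0,4],[1,0,1.1,0,0,0,4]]'; python3 -m jog '[[1,0,0,0,0,0,0]]'
```

```text
time: 6.1
ee_pos: [0.4868, 0.2272, 0.1499]
tcp_rot: [-90.0, 1.3, -48.5]
wrist_force: [0.1, -0.7, 0.3]
opening: 0.0001
time: 6.2
ee_pos: [0.4868, 0.2268, 0.1499]
tcp_rot: [-90.0, 1.3, -48.5]
wrist_force: [-0.1, -0.2, 0.0]
opening: -0.0
```

```bash
python3 -m jog '[[1,-0.36,0.05,-0.8,0,0,0],[1,-0.36,0.05,-1.8,0,0,0],[1,-0.36,0.05,-2.5,0,0,0],[1,-0.36,0.05,-3.2,0,0,0],[1,-0.36,0.05,-3.8,0,0,0]]'; python3 -m jog '[[1,0,0,-0.4,0,0,0],[1,0,0,-0.8,0,0,0],[1,0,0,-1.1,0,0,0],[1,0,0,-1.3,0,0,0],[1,0,0,-1.3,0,0,0]]'
```

```text
time: 6.7
ee_pos: [0.4777, 0.228, 0.0548]
tcp_rot: [-90.0, 1.3, -48.4]
wrist_force: [-3.5, -1.1, 7.8]
opening: 0.0003
time: 7.2
ee_pos: [0.4777, 0.228, 0.0224]
tcp_rot: [-90.0, 1.3, -48.4]
wrist_force: [-2.4, -1.5, 6.2]
opening: -0.0001
```

```bash
python3 -m jog '[[1,0,0,-0.15,0,0,0],[1,0,0,-0.28,0,0,0],[1,0,0,-0.34,0,0,0],[1,0,0,-0.34,0,0,0]]'
```

```text
time: 7.6
ee_pos: [0.4778, 0.228, 0.0145]
tcp_rot: [-90.0, 1.2, -48.4]
wrist_force: [-3.6, -1.4, 5.7]
opening: 0.0005
```

```bash
python3 -m jog '[[1,0,0,-0.04,0,0,0],[1,0,0,-0.06,0,0,0],[1,0,0,-0.06,0,0,0]]'
```

```text
time: 7.9
ee_pos: [0.4778, 0.228, 0.0131]
tcp_rot: [-90.0, 1.2, -48.4]
wrist_force: [-2.7, -2.7, 6.6]
opening: 0.0002
```

```bash
python3 -m jog '[[1,0,0,-0.04,0,0,0],[1,0,0,-0.06,0,0,0],[1,0,0,-0.06,0,0,0]]'
```

```text
time: 8.2
ee_pos: [0.4779, 0.228, 0.0125]
tcp_rot: [-90.0, 1.2, -48.4]
wrist_force: [-5.7, -3.5, 14.1]
opening: 0.0001
```

At the stop (14 N), so I'll release and then check both posts.

```bash
python3 -m jog '[[1,0,0,1,0,0,0],[1,0,0,2.8,0,0,0],[1,0,0,4.6,0,0,0],[1,0,0,6.2,0,0,0],[1,0,0,7.2,0,0,0]]'; python3 -m jog '[[1,-1.5,0,0,0,0,0],[1,-3,0,0,0,0,0],[1,-4,0,0,0,0,0],[1,-4,0,0,0,0,0],[1,-4,0,0,0,0,0]]'; python3 -m jog '[[1,0,0,0,0,0,0],[1,0,0,0,0,0,0],[1,0,0,0,0,0,0],[1,0,0,0,0,0,0],[1,0,0,0,0,0,0]]'
python3 - <<'E'
from h import *
for cam in ['scene','side']:
    im,d=bot.camera(cam); save(cam+'2.png',im)
    for l in ['post_a_top','post_a','lemon','shot_glass']:
      for r in bot.regions_of(cam,l)[:2]:
        w=world(cam,np.argwhere(r['pixels']),d);t=w[w[:,2]>np.percentile(w[:,2],95)-.006]
        print(cam,l,round(r['conf'],2),r['point'],np.median(t,0).round(3))
E
```

```text
time: 8.7
ee_pos: [0.4784, 0.2284, 0.1945]
tcp_rot: [-89.8, 1.2, -48.4]
wrist_force: [0.5, -0.3, 0.5]
opening: 0.0003
time: 9.2
ee_pos: [0.3779, 0.2285, 0.1913]
tcp_rot: [-89.9, 1.2, -48.3]
wrist_force: [0.3, -0.6, -0.5]
opening: -0.0004
time: 9.7
ee_pos: [0.3779, 0.2285, 0.1907]
tcp_rot: [-90.1, 1.3, -48.3]
wrist_force: [-0.6, -0.3, 0.9]
opening: 0.0002
scene post_a_top 0.85 [273.1, 222.5] [0.479 0.226 0.027]
scene post_a_top 0.66 [185.4, 309.5] [ 0.472 -0.181  0.079]
scene post_a 0.96 [182.1, 310.5] [ 0.473 -0.181  0.079]
scene post_a 0.63 [273.1, 225.3] [0.478 0.226 0.027]
scene lemon 0.55 [218.6, 267.4] [0.498 0.011 0.048]
scene shot_glass 0.89 [233.6, 313.3] [ 0.359 -0.016  0.058]
side post_a_top 0.67 [257.9, 207.6] [0.482 0.228 0.029]
side post_a 0.65 [256.0, 203.8] [0.481 0.226 0.029]
side post_a 0.55 [197.4, 297.7] [ 0.479 -0.182  0.083]
side lemon 0.63 [224.5, 249.9] [0.5   0.01  0.049]
side lemon 0.29 [241.8, 281.0] [ 0.362 -0.022  0.062]
side shot_glass 0.78 [240.4, 282.3] [ 0.358 -0.023  0.061]
side shot_glass 0.17 [257.9, 205.0] [0.479 0.228 0.029]
```

View pics/scene2.png

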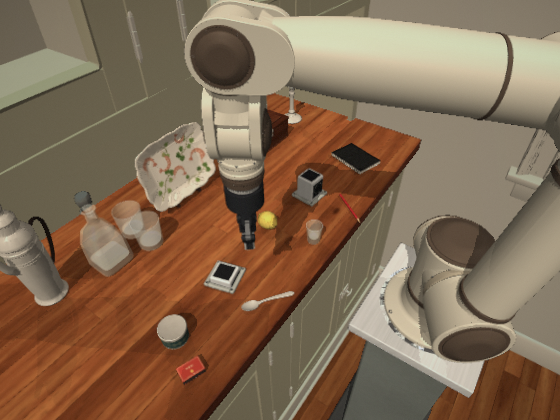

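The picture shows post_a (col 225, row 275) down and post_b (310, 184) up. Everything else is in place and the arm is clear.

```bash
python3 -c "from workcell import bot; print(bot.job_done())"
```

```text
the job is handed in; nothing more can be done
None
```

Both posts are changed over, and I handed the job in at about 10 s of the 45 s allowed. With the gripper shut, I pressed each post to its stop: 11 N at z = 12.5 mm for post_b and 14 N at the same height for post_a.

- **Posts:** in the last scene picture, 1.5 s after letting go, post_a's top was at 27 mm (caught down) and post_b's at 79 mm (fully up). The side camera read 29 mm and 83 mm. The two cameras differ by 2–4 mm, which is near the calibration error, and both show the same result.
- **Other things on the worktop:** the lemon and glass measured within about 5 mm of where they started. The tin, match box, book, pencil and teaspoon I checked only by eye in the final picture, where they looked unmoved.
- **Robot:** the arm was clear of everything, with wrist force near zero. On the way to post_a its last joint reached its limit, which left the tool tilted about 1.3°. That did not affect the press.

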